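Take down the drip stack after brewing

ROBOT

A 7-joint arm with a two-finger parallel gripper is mounted at the origin on a cart in front of the work surface, level with it; the furniture and walls round the work are solid. World frame = base frame: x ahead of the robot, y to its left, z up, the work surface at z = 0. Lengths are in mm, angles in rad, forces in N, time in s.
With the tool pointing down it reaches from about 400 to 850 mm from the base axis. Payload 4.5 kg.
Tool frame: the origin (TCP) lies between the finger pads; the fingertips stand 17 mm ahead of it and the grasp point (between the pads) lies 2 mm behind it; z points along the fingers, y is the line along which they close (so a half turn about z gives the same grasp; the last joint's range is limited). The gripper opens to 85 mm and grips with 20 to 120 N. Pads are 22 mm wide; open, the fingers measure 114 mm over their backs; the gripper's body (76 mm by 85 mm) begins 54 mm behind the grasp point. The pads swing forward as they close: fully open they stand 13 mm farther back than shut.
Start: joints at [-1.195, 0.689, -0.195, 1.565, 0.157, 0.902, -0.215], TCP at [209.471, 588.876, 248.317] pointing down, gripper open.
Joint ranges: [-3.01, 3.01], [-0.46, 2.08], [-1.47, 1.51], [0.13, 2.56], [-1, 4.14], [0.04, 2.09], [-2.66, 2.66]. Speed limits (rad/s): [2.57, 2.57, 3.14, 3.14, 3.14, 3.14, 3.14].

INTERFACE

Orientations are given as a rotation vector (axis times angle).
In Python, from cell import manip gives the robot as it stands. The module is installed in compiled form; this text tells all that it offers. Calls block until the motion is done:
- manip.reach(position, orientation): joint-space move of the TCP to a pose.
- manip.move_l(position, velocity=150, rot=None): straight line of the TCP; rot=None keeps the orientation; velocity is the mean speed in mm/s.
- manip.move_joints(angles): joint-space move.
- manip.set_gripper(opening, squeeze=None): finger opening in mm; squeeze is the grip in N (None keeps the last); returns when the fingers have stopped.
- manip.pause(seconds).
- manip.inverse_kinematics(position, orientation): joint angles nearest the present ones, or None.
- manip.get_image(name): name is "scene" or "top"; returns a dict with "image" (420x560x3 uint8, red, green, blue), "K" (3x3 intrinsics, pixels), "R" (3x3) and "t" (3): a world point X has camera coordinates R X + t. Camera axes: x right, y down, z forward; pixel columns grow to the right and rows downward; lengths in mm; the calibration is good to about 2 mm. A picture is of the moment at which its call begins. There is no depth.
A pose or a line that the arm cannot do raises manip.PlanningError and nothing moves.
- manip.close_job(): hands the job in; it is judged then, once.
Readings, each from a call of its own:
- manip.read_clock(): time.
- manip.read_joint_pos(): joint angles.
- manip.read_qd(): joint speeds.
- manip.read_effort(): joint torques, N m.
- manip.read_eef_pos(): TCP position.
- manip.read_ee_rot(): TCP orientation.
- manip.read_contact_force(): force on the tool from outside, world axes, zero at the start.
- manip.read_moment(): the same for the moment, N m.
- manip.read_gripper_width(): finger opening in mm.
- manip.read_finger_force(): force on a finger pad.
Only numpy, scipy, OpenCV 4.12 (cv2) and the standard library are available. Lean on these libraries where they do the work, as an engineer would, in place of code of your own. Each camera call takes 0.05 s, during which the arm holds its last target. There are 200 camera calls.

TASK

The drip is through, so take the stack apart: hang the steel filter by its rim in the drip cup, seat the ceramic dripper in the hole of its wooden stand, stand the server on the plate of the warmer inside the raised ring, and close the server with its lid. Keep server and dripper upright, seat everything level, and do not knock the cream jug, the sand timer or the milk tin about.

Things in the scene. Friction and masses are not known exactly. Their poses are not given: they have to be found in the camera images.
- server: Steel coffee server, foot of the stack, loose: 95 mm high, foot 84, belly 90 mm across, straight neck 62 mm across from 66 mm up to the rim, mouth 54 mm inside. Black loop handle on +y, out to 78 mm from the axis, 18 to 94 mm high; small spout lip on -y. Up to 0.46 kg. Origin: centre of underside, z up. Grip across the neck along x.
- dripper: White ceramic dripper on the server (origin 87 mm above the server's), loose. Spigot below: 44 mm across, 8 mm long. Flange 84 mm across, 8 to 13 mm above the origin. Cup above: 62 mm across (54 inside), straight from 35 mm to the rim at 63 mm. Loop handle on +y, out to 56 mm. 0.16 to 0.26 kg. Origin: centre of spigot's underside, z up. Grip across the cup's rim along x.
- filter: Steel filter basket hanging in the dripper (origin 23 mm above the dripper's), loose, 60 g: tapered basket 40 mm deep, 44 mm across at most, under a flat rim 60 mm across, 40 to 43 mm above the origin. Over it a wire bail along x with a black grip sleeve 10 mm thick, 34 mm long, centred 70 mm above the origin: pinch along y. Origin: centre of basket's underside, z up.
- server_lid: The server's lid, alone on the worktop, loose, 60 g: black rubber plug 45 mm across, 8 mm deep, under a steel disc 64 mm across, 8 mm above the origin, rising to 16 mm at the dark wooden knob, 19 mm across from 26 to 35 mm, top at 38 mm. Origin: centre of plug's underside, z up. Seated on the server: plug in the mouth, origin 87 mm above the server's.
- drip_cup: Drip cup, the filter's place, fixed: plain steel cup without handle, 58 mm across (foot 68), 62 mm high, mouth 52 mm inside. The filter hangs in it by its rim, filter origin then 22 mm above the cup's. Origin: centre of underside.
- dripper_stand: Dripper stand, the dripper's place, fixed: square wooden board 104 mm wide, top 40 mm high, on four short steel legs over a steel drip tray. A 52 mm round hole in the middle takes the dripper's spigot, the flange lies on the board; dripper origin then 32 mm above the stand's. Origin: centre of underside.
- warmer: Flat round electric warmer, the server's place, fixed: black base 120 mm across, steel ring 112 mm across outside, 100 inside, top 17 mm high, round a dark plate 12 mm high on which the server stands (server origin 12 mm above the warmer's). Small control tab on -x, out to 70 mm. Origin: centre of underside.
- cream_jug: Small steel cream jug with a handle, 58 x 82 mm, 64 mm high, among the drip things. Bystander, loose. Origin: centre of underside.
- hourglass: Wooden sand timer, 56 mm across, 108 mm high, near the front edge to the left. Bystander, loose. Origin: centre of underside.
- milk_tin: Milk tin, 58 mm across, 72 mm high, at the back beside the stove. Bystander, loose. Origin: centre of underside.
Things that resemble listed ones, but are neither listed nor needed, are in the scene too. Leave any blue look-alike of the server_lid alone.

How it is judged:
By the outcome, as a careful person would: the job done as asked, in the order asked, and still so for the second after the job is handed in, with the robot touching nothing.
It also fails if it takes over 120 s, if anything falls off the work surface, if the arm or the gripper's body presses on something with over 40 N, if the wrist force passes 120 N, or if a joint passes its speed limit or range.

## Working session

There is one attempt and no reset: what is moved stays moved. The work goes in short steps, each a Python script; the robot and the scene stay as the last script left them, time stands still between calls to the robot, and variables do not carry over. Pictures are saved under pics/ and viewed, at most 14 in all, crops included, and the job is handed in when it is done.

```bash
mkdir -p pics; python3 - <<'E'
from cell import manip
import cv2,pickle
d={}
for n in("scene","top"):
    g=manip.get_image(n);d[n]=g
    cv2.imwrite(f"pics/{n}0.png",cv2.resize(g["image"][:,:,::-1],(800,600),interpolation=cv2.INTER_CUBIC))
    print(n,g["K"].round(1).tolist(),g["R"].round(4).tolist(),g["t"].round(1).tolist())
pickle.dump(d,open("im0.pkl","wb"))
print(manip.read_ee_rot(),manip.read_clock())
E
```

```text
scene [[433.6, 0.0, 280.3], [0.0, 433.6, 213.4], [0.0, 0.0, 1.0]] [[0.8382, -0.5453, 0.0076], [-0.2848, -0.4495, -0.8467], [0.4651, 0.7076, -0.5321]] [-471.5, 241.7, 800.1]
top [[474.1, 0.0, 274.1], [0.0, 474.1, 209.4], [0.0, 0.0, 1.0]] [[0.0203, -0.9998, 0.0032], [-0.9847, -0.0206, -0.1729], [0.173, 0.0004, -0.9849]] [-31.9, 577.5, 1293.9]
[-5.34173385e-01 -3.09569169e+00  2.64489035e-03] 0.1
```

View pics/scene0.png

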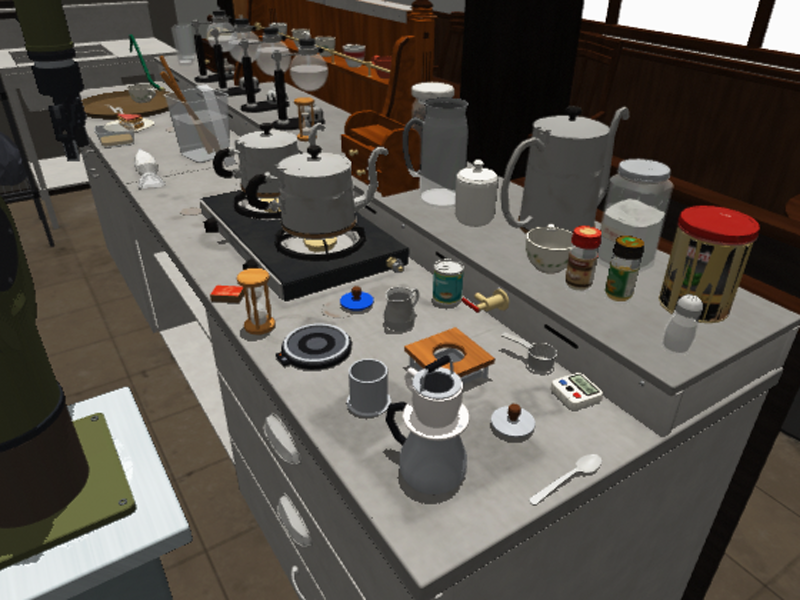

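View pics/top0.png

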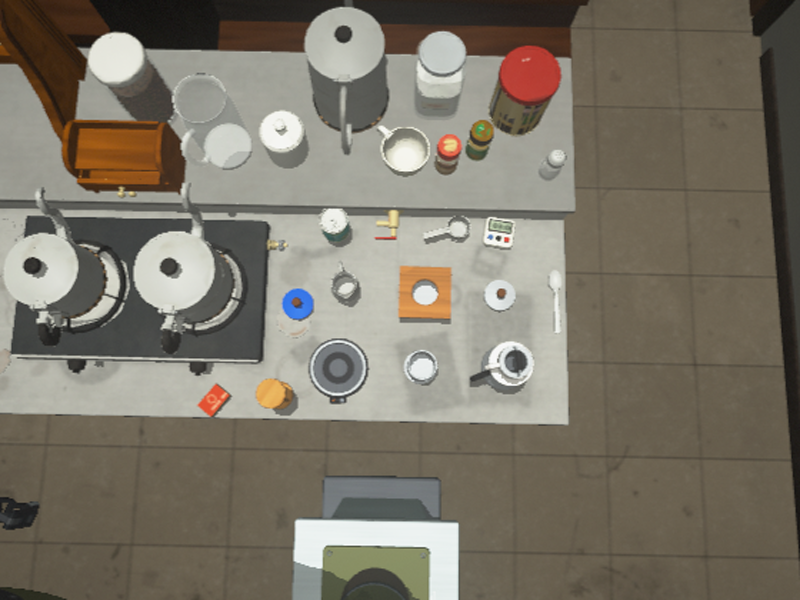

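Top view: stack at (512,362), drip cup (421,366), stand (425,293), warmer (338,370). There are two lid candidates: grey steel with a wooden knob at (499,294), and blue at (297,303). The grey one fits, and the blue is the look-alike to leave alone. I'll confirm that and measure in crops.

```bash
python3 - <<'E'
import cv2,pickle
d=pickle.load(open("im0.pkl","rb"))
t=d["top"]["image"][:,:,::-1];s=d["scene"]["image"][:,:,::-1]
cv2.imwrite("pics/tc.png",cv2.resize(t[150:290,200:386],None,fx=4.3,fy=4.3,interpolation=cv2.INTER_CUBIC)[:600])
cv2.imwrite("pics/sc.png",cv2.resize(s[220:360,240:400],None,fx=4.2,fy=4.2,interpolation=cv2.INTER_CUBIC))
E
```

```text
(no output)
```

View pics/tc.png

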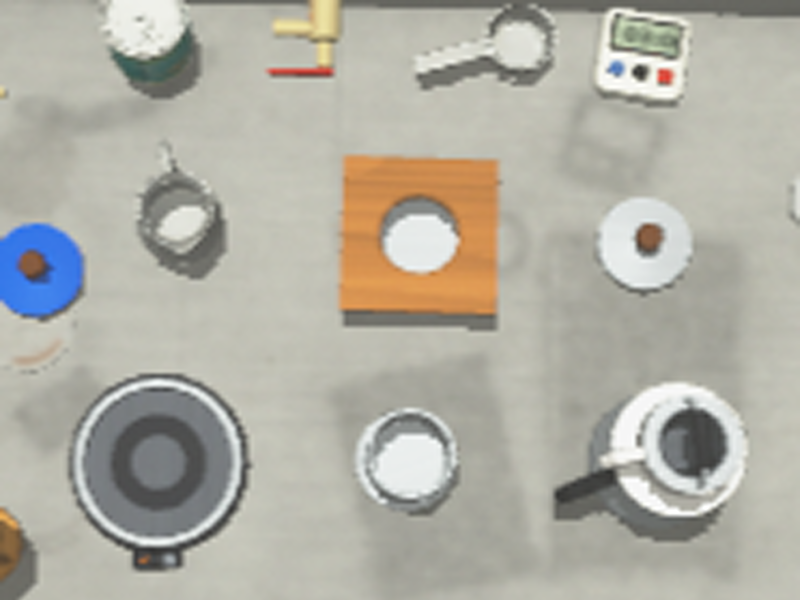

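View pics/sc.png

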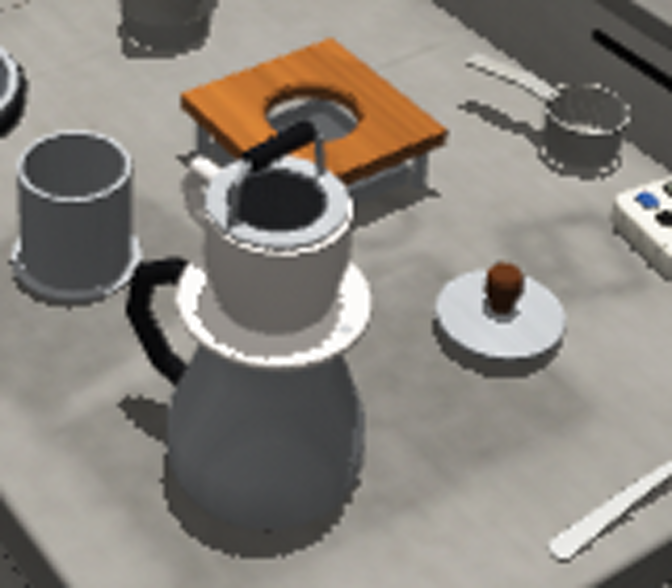

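The crop confirms that the lid to use is grey steel with a brown knob at top-crop (645,244). The stack flange is at (678,450), the cup at (408,460), the hole at (420,236) and the warmer ring at (158,462). Next I'll compute positions and overlay model outlines to check them.

```bash
cat > h.py <<'E'
import numpy as np,cv2,pickle
def ray(g,u,v,z):
    R,t=np.array(g["R"]),np.array(g["t"]);c=-R.T@t
    d=R.T@np.linalg.inv(g["K"])@[u,v,1];return (c+d*(z-c[2])/d[2])[:2]
def proj(g,X):
    p=np.atleast_2d(X)@np.array(g["R"]).T+g["t"];p=p@np.array(g["K"]).T;return p[:,:2]/p[:,2:]
def circ(c,r,z):
    a=np.linspace(0,2*np.pi,60);return np.c_[c[0]+r*np.cos(a),c[1]+r*np.sin(a),0*a+z]
def crop(g,x0,y0,w,h,f,lines):
    im=cv2.resize(g["image"][y0:y0+h,x0:x0+w,::-1],None,fx=f,fy=f,interpolation=cv2.INTER_CUBIC)
    for L,col in lines:
        q=((proj(g,L)-[x0,y0]+.5)*f*16).round().astype(np.int32)
        cv2.polylines(im,[q.reshape(-1,1,2)],False,col,1,cv2.LINE_AA,4)
    return im
E
python3 - <<'E'
from h import *
d=pickle.load(open("im0.pkl","rb"));T,S=d["top"],d["scene"]
def tp(x,y,z): return ray(T,200+(x+.5)/4.3-.5,150+(y+.5)/4.3-.5,z)
def sp(x,y,z): return ray(S,240+(x+.5)/4.2-.5,220+(y+.5)/4.2-.5,z)
for n,a,z in [("warmer",(158,462),17),("cup",(410,454),62),("stand",(420,236),40),("lid",(645,244),10),("knob",(650,235),38),("flange",(678,450),100),("rim",(692,446),150),("shandle",(560,505),56),("dhandle",(602,465),120)]: print(n,tp(*a,z).round(1))
for n,a,z in [("cup",(75,166),62),("lid",(500,312),10),("flange",(274,299),100),("rim",(279,205),150),("bail0",(250,165),180),("bail1",(312,130),180),("stand",(314,113),40)]: print("S",n,sp(*a,z).round(1))
E
```

```text
warmer [443.6  85.1]
cup [448.8 -80.2]
stand [595.6 -86. ]
lid [ 598.9 -240.6]
knob [ 599.8 -239.5]
flange [ 451.7 -245.8]
rim [ 450.1 -245.4]
shandle [ 418.5 -177.3]
dhandle [ 439.9 -195.5]
S cup [451.4 -80.8]
S lid [ 603.1 -237.8]
S flange [ 452.9 -248.1]
S rim [ 454.3 -246.4]
S bail0 [ 436.8 -248.8]
S bail1 [ 471.8 -243.5]
S stand [599.1 -86.4]
```

```bash
cat > ov.py <<'E'
from h import *
d=pickle.load(open("im0.pkl","rb"));T,S=d["top"],d["scene"]
st=(452,-246.5);G=(0,255,0);R=(0,0,255);Y=(0,255,255);M=(255,0,255)
def rp(c,yaw,pts):
    p=np.array(pts,float);C,s=np.cos(yaw),np.sin(yaw)
    return np.c_[c[0]+C*p[:,0]-s*p[:,1],c[1]+s*p[:,0]+C*p[:,1],p[:,2]]
L=[(circ(st,42,0),R),(circ(st,42,100),G),(circ(st,31,150),R),
 (rp(st,.45,[(0,45,18),(0,78,18),(0,78,94),(0,31,94)]),Y),(rp(st,.24,[(0,31,115),(0,56,115),(0,56,140),(0,31,140)]),G),
 (rp(st,.15,[(-17,0,180),(17,0,180)]),M),(circ((450,-80.5),29,62),R),(circ((450,-80.5),34,0),G),
 (circ((601,-239.5),32,10),R),(circ((601,-239.5),9.5,36),G),
 (circ((597.5,-86.2),26,40),R),(rp((597.5,-86.2),0,[(-52,-52,40),(52,-52,40),(52,52,40),(-52,52,40),(-52,-52,40)]),G)]
cv2.imwrite("pics/o1.png",np.hstack([crop(T,325,225,62,60,6.4,L),crop(S,265,245,64,110,6.0,L)[:384] if 0 else cv2.resize(crop(S,262,245,74,110,5.4,L),(400,594))[:384]]))
a=crop(T,270,175,100,100,4,L);b=crop(S,240,225,100,100,4,L)
cv2.imwrite("pics/o2.png",np.hstack([a,b]))
E
python3 ov.py
```

```text
(no output)
```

View pics/o1.png

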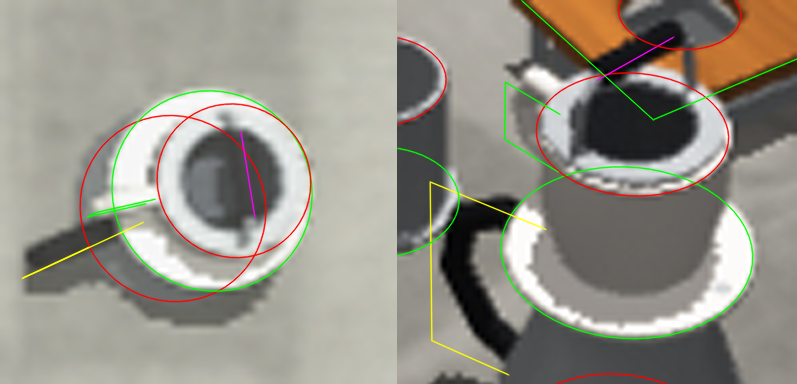

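View pics/o2.png

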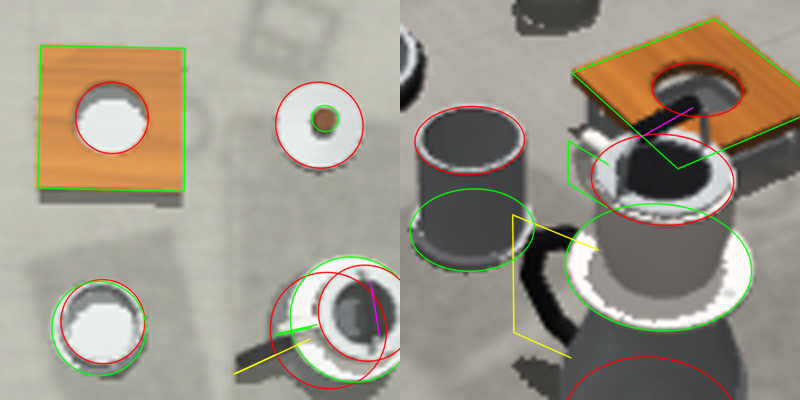

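The overlays match to about 1–2 mm. Yaws are about 0.40 for the server, 0.18 for the dripper and 0.12 for the filter. I'll check IK next, then pick the filter.

```bash
cat > a.py <<'E'
from cell import manip as m
import numpy as np
from scipy.spatial.transform import Rotation as Ro
def down(yaw): # tool y axis at angle yaw+90deg from world x, pointing down
    y=np.array([-np.sin(yaw),np.cos(yaw),0]);z=np.array([0,0,-1.]);x=np.cross(y,z)
    return Ro.from_matrix(np.c_[x,y,z]).as_rotvec()
def st(tag=""): print(tag,"t%.1f"%m.read_clock(),np.round(m.read_eef_pos(),1),"F",np.round(m.read_contact_force(),1),"w%.1f"%m.read_gripper_width(),"ff",np.round(m.read_finger_force(),1))
ST=(452,-246.5);CUP=(450,-80.5);STD=(597.5,-86.2);WRM=(444.5,84.5);LID=(601,-239.5)
E
python3 - <<'E'
from a import *
for n,c,zs in(("ST",ST,(80,178,300)),("CUP",CUP,(90,250)),("STD",STD,(80,300)),("WRM",WRM,(92,300)),("LID",LID,(36,200))):
  for yaw in(.12,.18+np.pi/2,.18-np.pi/2,.4+np.pi/2,.4-np.pi/2):
    print(n,round(yaw,2),[None if (q:=m.inverse_kinematics([*c,z],down(yaw))) is None else np.round(q,2).tolist() for z in zs])
E
```

```text
ST 0.12 [[0.68, 0.86, -0.45, 2.01, 0.84, 0.46, 1.28], [0.75, 0.7, -0.56, 1.95, 0.6, 0.65, 1.5], [0.58, 0.48, -0.26, 1.82, 0.16, 0.85, 1.93]]
ST 1.75 [[0.88, 0.96, -0.82, 2.0, 1.12, 0.72, 2.65], [-0.07, 0.83, 0.87, 2.0, -0.94, 0.78, -1.59], [-0.23, 0.83, 1.31, 1.86, -0.88, 1.18, -1.58]]
ST -1.39 [[0.5, 0.83, -0.14, 2.02, 0.35, 0.31, 0.24], [0.54, 0.66, -0.21, 1.96, 0.25, 0.54, 0.33], [0.29, 0.48, 0.18, 1.84, -0.11, 0.83, 0.71]]
ST 1.97 [[0.16, 0.89, 0.43, 2.04, -0.92, 0.42, -1.42], [-0.07, 0.83, 0.87, 2.0, -0.94, 0.78, -1.37], [-0.18, 0.71, 1.09, 1.86, -0.73, 1.04, -1.53]]
ST -1.17 [[0.52, 0.83, -0.18, 2.02, 0.43, 0.33, 0.39], [0.58, 0.66, -0.27, 1.96, 0.31, 0.56, 0.49], [0.34, 0.48, 0.11, 1.84, -0.07, 0.83, 0.88]]
CUP 0.12 [[0.42, 0.83, -0.57, 2.17, 1.11, 0.46, 0.65], [0.35, 0.49, -0.41, 2.04, 0.31, 0.66, 1.43]]
CUP 1.75 [[0.45, 0.85, -0.62, 2.17, 1.13, 0.5, 2.25], [-0.58, 0.85, 1.3, 2.08, -0.99, 1.05, -1.72]]
CUP -1.39 [[0.13, 0.78, -0.08, 2.19, 0.33, 0.18, -0.07], [0.08, 0.47, -0.0, 2.06, 0.0, 0.61, 0.26]]
CUP 1.97 [[0.36, 0.81, -0.46, 2.18, 1.03, 0.39, 2.58], [-0.53, 0.72, 1.09, 2
[... 928 characters left out ...]
 1.97 [[0.08, 0.84, -0.61, 2.19, 1.14, 0.49, 2.1], [0.33, 0.52, -0.96, 1.97, 0.54, 0.93, 2.64]]
WRM -1.17 [[-0.26, 0.78, -0.05, 2.2, 0.2, 0.17, -0.1], [-0.27, 0.39, -0.03, 2.0, 0.02, 0.75, 0.09]]
LID 0.12 [[0.65, 1.08, -0.67, 1.6, 0.89, 0.79, 1.27], [0.56, 0.81, -0.49, 1.53, 0.44, 0.91, 1.62]]
LID 1.75 [[-0.02, 1.12, 0.65, 1.64, -0.95, 0.73, -1.85], [-0.17, 1.03, 1.09, 1.58, -0.98, 1.16, -1.82]]
LID -1.39 [[0.45, 1.01, -0.26, 1.61, 0.42, 0.58, 0.13], [0.36, 0.77, -0.1, 1.54, 0.09, 0.83, 0.41]]
LID 1.97 [[-0.02, 1.12, 0.65, 1.64, -0.95, 0.73, -1.63], [-0.17, 1.03, 1.09, 1.58, -0.98, 1.16, -1.6]]
LID -1.17 [[0.48, 1.01, -0.32, 1.61, 0.5, 0.6, 0.28], [0.39, 0.77, -0.16, 1.54, 0.15, 0.84, 0.58]]
```

```bash
python3 - <<'E'
from a import *
m.move_l([209,560,420],400)
m.reach([*ST,300],down(.12)); m.set_gripper(40,30); st("above")
m.move_l([*ST,179],200); st("at")
m.set_gripper(0,30); st("gripped")
m.move_l([*ST,200],60); st("lift")
m.move_l([*ST,270],150); st()
import pickle,cv2
from h import crop
g=m.get_image("scene");h=m.get_image("top")
cv2.imwrite("pics/f1.png",np.hstack([crop(g,240,180,100,130,4,[]),crop(h,310,200,90,90,4.4,[])[:520]] if 0 else [crop(g,240,180,100,130,4,[]),crop(h,310,190,95,130,4,[])]))
E
```

```text
above t4.2 [ 452.  -246.4  300. ] F [ 0.9  0.3 -0.1] w40.0 ff 0.0
at t4.9 [ 452.5 -247.   179.7] F [-0.9 -0.4  0.5] w39.7 ff 0.0
gripped t5.3 [ 452.7 -246.8  180. ] F [0.4 0.4 6.4] w9.1 ff 29.5
lift t5.8 [ 452.1 -246.5  200.3] F [ 0.   0.7 -0.6] w8.8 ff 29.2
 t6.4 [ 451.6 -246.   269.3] F [ 0.1 -0.8 -1.1] w8.8 ff 29.2
```

View pics/f1.png

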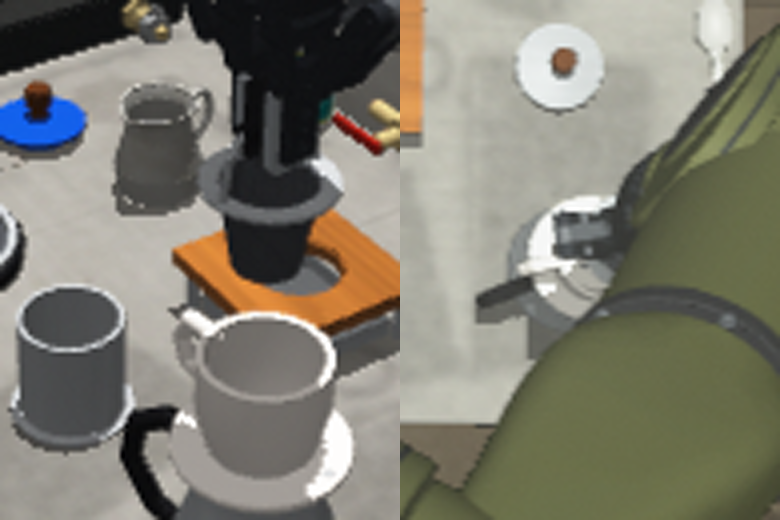

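The filter hangs level in the gripper, with its rim at crop (272,184). I'll measure the offset between rim and TCP, then place it.

```bash
python3 - <<'E'
from a import *
from h import *
d=pickle.load(open("im0.pkl","rb"));S=d["scene"]
for z in(238,241): print(z,ray(S,240+272.5/4-.5,180+184.5/4-.5,z))
st()
E
```

```text
238 [ 455.28269123 -243.66960704]
241 [ 452.52913995 -247.237885  ]
 t6.5 [ 451.2 -245.9  268.8] F [-0.4 -0.5 -0.7] w9.2 ff 29.2
```

```bash
python3 - <<'E'
from a import *
m.move_l([*CUP,240],250); st()
m.move_l([*CUP,140],150); st()
for z in(110,100,96,94,93,92,91):
    m.move_l([*CUP,z],60); st(z)
    if m.read_contact_force()[2]>3: break
E
```

```text
t7.3 [450.1 -81.9 240.1] F [-0.7 -0.5 -0.2] w8.9 ff 29.2
 t8.2 [450.4 -81.3 140.5] F [-0.4  0.1 -0.6] w8.7 ff 29.2
110 t8.8 [449.9 -80.6 109.9] F [-0.1  0.5 -1.4] w8.5 ff 29.2
100 t9.1 [449.8 -80.4  99.7] F [-0.2  0.1 -0.8] w9.1 ff 29.2
96 t9.4 [449.9 -80.5  95.9] F [ 1.5 -0.7 -1.1] w8.7 ff 29.2
94 t9.6 [450.  -80.5  93.9] F [-0.8 -0.3 -1.4] w8.6 ff 29.2
93 t9.9 [450.  -80.5  93. ] F [ 0.4 -0.2  0.1] w8.7 ff 29.2
92 t10.1 [450.  -80.5  92. ] F [-0.   0.3 -0.1] w8.6 ff 29.3
91 t10.4 [450.1 -80.5  91.9] F [-1.8  1.6 12.2] w8.8 ff 30.4
```

Contact came at 92, which is the expected seat. I'll release, then pick the dripper.

```bash
python3 - <<'E'
from a import *
import cv2
from h import crop
m.set_gripper(40); m.move_l([*CUP,200],200); st("released")
y=.18-np.pi/2
m.reach([*ST,270],down(y)); m.set_gripper(84,45)
g=m.get_image("scene")
im=crop(g,230,180,110,150,4,[])
m.move_l([*ST,136],120); st("at")
m.set_gripper(0,45); st("grip")
m.move_l([*ST,146],40); st("lift"); m.pause(.3)
m.move_l([*ST,175],60); st()
g=m.get_image("scene")
cv2.imwrite("pics/d1.png",cv2.resize(np.hstack([im[:,:390],crop(g,230,180,100,150,4,[])]),(790,600)))
E
```

```text
released t11.5 [449.6 -80.2 199.5] F [0.8 0.  0. ] w40.0 ff 0.0
at t14.1 [ 452.3 -246.8  136.6] F [-0.   0.   0.5] w84.0 ff 0.0
grip t14.5 [ 452.6 -246.7  136.8] F [-0.5  1.   6.8] w59.8 ff 48.5
lift t14.9 [ 452.1 -246.4  146.1] F [ 0.3 -0.3 -2.9] w59.6 ff 48.8
 t15.8 [ 452.1 -246.3  175.1] F [-0.2 -0.6 -2. ] w59.6 ff 48.8
```

View pics/d1.png

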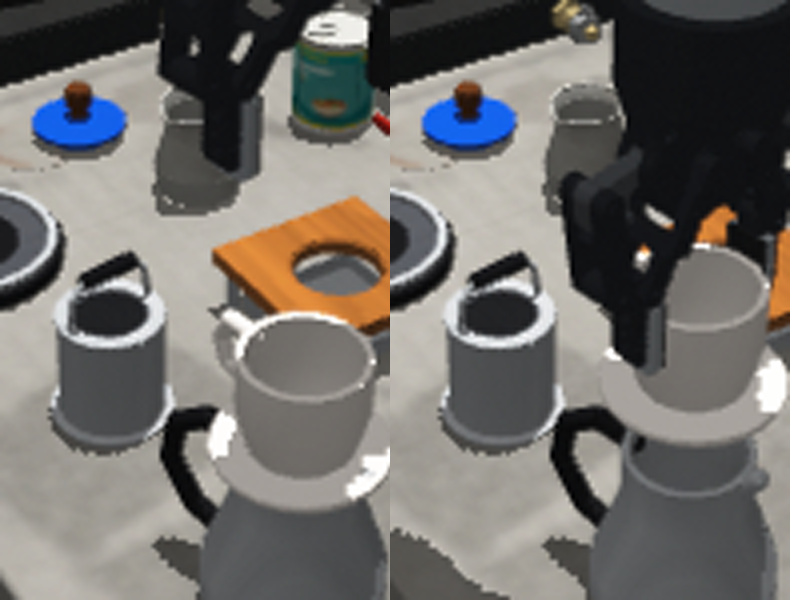

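The filter sits level in the cup (left image) and the dripper is lifted level. Now I'll place the dripper on the stand.

```bash
python3 - <<'E'
from a import *
import cv2
from h import crop
m.move_l([*ST,205],120); m.move_l([*STD,200],200); m.move_l([*STD,120],100); st()
g=m.get_image("scene");h=m.get_image("top")
for z in(98,92,87,84,83,82,81,80):
    m.move_l([*STD,z],40); st(z)
    if m.read_contact_force()[2]>3: break
g2=m.get_image("scene")
cv2.imwrite("pics/d2.png",np.hstack([crop(x,280,170,90,130,4.4,[]) for x in(g,g2)]))
E
```

```text
t18.5 [597.9 -86.6 120.6] F [-0.3 -0.7 -1.3] w59.7 ff 48.9
98 t19.3 [597.5 -86.3  98. ] F [ 0.8  0.4 -1.4] w59.4 ff 48.9
92 t19.6 [597.3 -86.1  91.7] F [ 0.3  0.5 -1.2] w59.3 ff 48.9
87 t19.8 [597.3 -86.1  86.7] F [-0.9  0.1 -2.5] w59.8 ff 48.9
84 t20.1 [597.4 -86.1  83.8] F [ 0.2 -0.1 -2. ] w60.0 ff 48.9
83 t20.3 [597.5 -86.2  83. ] F [ 0.1  0.6 -2.2] w59.8 ff 48.9
82 t20.6 [597.5 -86.2  82. ] F [-0.1  0.1 -2.6] w60.0 ff 48.9
81 t20.8 [597.5 -86.2  81.8] F [-1.2  1.   5.3] w60.1 ff 49.7
```

View pics/d2.png

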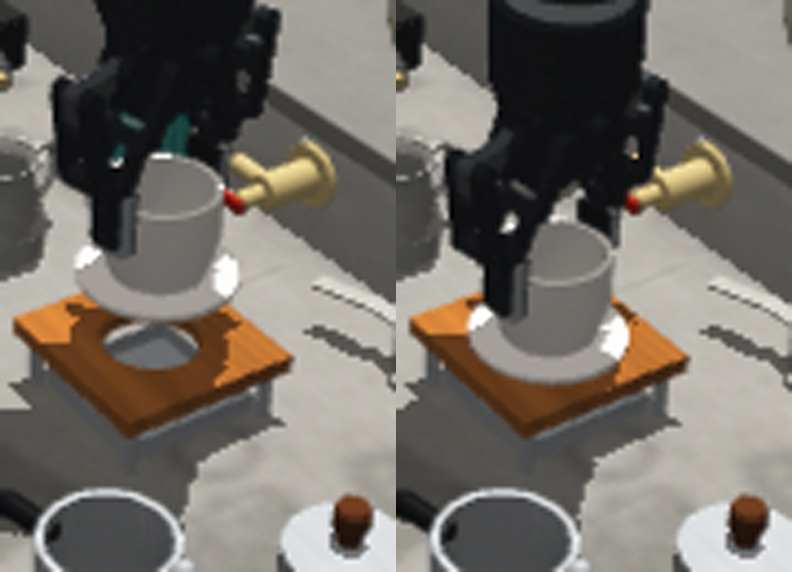

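The dripper is seated on the board at the expected height. I'll release it, check the server, and grip the neck.

```bash
python3 - <<'E'
from a import *
import cv2
from h import crop,circ
from ov import rp
m.set_gripper(84); m.move_l([*STD,200],200); st("released")
y=.40-np.pi/2
m.move_l([480,-60,260],250); g=m.get_image("scene");h=m.get_image("top")
L=[(circ(ST,31,95),(0,0,255)),(rp(ST,.40,[(0,78,18),(0,78,94),(0,31,94)]),(0,255,255))]
cv2.imwrite("pics/s1.png",np.hstack([crop(g,260,230,90,120,4.4,L),crop(h,300,190,90,120,4.4,L)]))
E
```

```text
released t22.0 [596.9 -85.6 199. ] F [ 0.1 -0.8  0.2] w83.8 ff 0.0
```

View pics/s1.png

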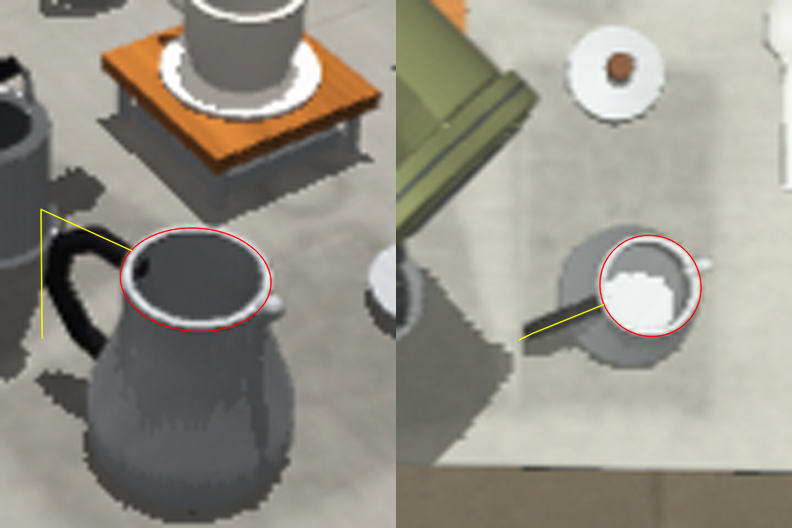

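The server fits the model (ST, yaw 0.40). Next I'll grip its neck and carry it to the warmer.

```bash
python3 - <<'E'
from a import *
import cv2
from h import crop,circ
y=.40-np.pi/2
m.reach([*ST,230],down(y)); m.move_l([*ST,83],120); st("at")
m.set_gripper(0,65); st("grip")
m.move_l([*ST,95],30); m.pause(.3); st("lift")
m.move_l([*ST,205],100); st()
m.move_l([448,-80,208],120,down(.2-np.pi/2)); m.move_l([*WRM,200],120,down(-np.pi/2)); m.move_l([*WRM,115],80); m.pause(.3); st("over")
g=m.get_image("scene");h=m.get_image("top")
L=[(circ(WRM,50,17),(0,0,255)),(circ(WRM,42,32),(0,255,255))]
cv2.imwrite("pics/w1.png",np.hstack([crop(g,160,150,100,130,4,L),crop(h,200,190,95,130,4,L)]))
E
```

```text
at t24.9 [ 452.3 -246.7   83.5] F [ 0.6  0.1 -0.2] w84.0 ff 0.0
grip t25.3 [ 452.5 -246.6   83.8] F [0.4 1.3 5.4] w59.6 ff 70.0
lift t26.1 [ 451.9 -246.5   94.9] F [-0.3  0.3 -4.6] w59.9 ff 70.7
 t27.4 [ 451.7 -246.1  204.5] F [-0.3  0.2 -4.4] w59.1 ff 70.7
over t32.0 [444.6  84.6 115.2] F [-1.2 -0.6 -3.6] w59.8 ff 70.7
```

View pics/w1.png

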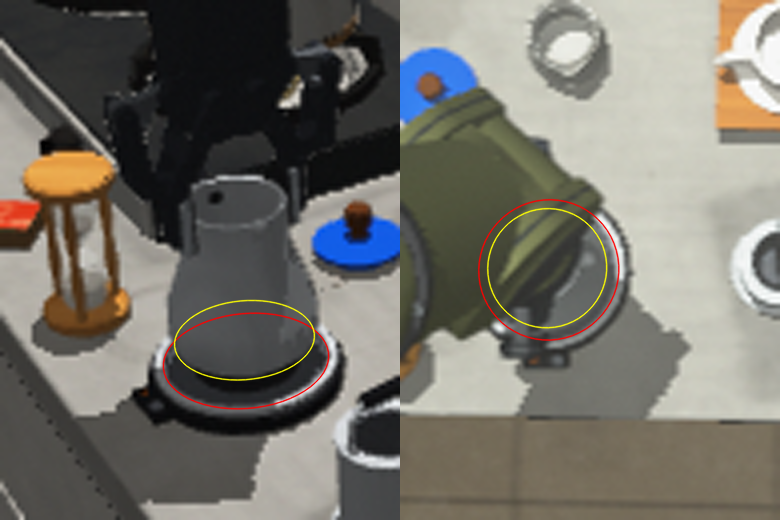

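The ring and foot outlines coincide with the projections: ring centre near scene-crop (246,360), foot centre near (245,340). Lowering now.

```bash
python3 - <<'E'
from a import *
for z in(103,99,97,96,95,94,93):
    m.move_l([*WRM,z],30); st(z)
    if m.read_contact_force()[2]>1.5: break
E
```

```text
103 t32.6 [444.5  84.4 102.9] F [ 0.2  0.5 -4. ] w60.0 ff 70.7
99 t32.9 [444.4  84.5  98.9] F [ 0.4 -1.4 -5.2] w60.0 ff 70.7
97 t33.2 [444.4  84.5  96.9] F [-0.3  0.8 -3.5] w59.7 ff 70.7
96 t33.4 [444.5  84.5  96. ] F [ 0.1  0.4 -4.8] w59.6 ff 70.7
95 t33.7 [444.5  84.5  95.8] F [-0.7  0.7  6.3] w59.7 ff 71.9
```

```bash
python3 - <<'E'
from a import *
import cv2
from h import crop,circ
m.set_gripper(84); m.move_l([*WRM,200],150); st("rel")
m.move_l([470,-80,240],300); m.reach([*LID,180],down(-np.pi/2)); m.set_gripper(42,30)
g=m.get_image("scene");h=m.get_image("top")
S2=WRM
L=[(circ(S2,31,107),(0,0,255)),(circ(WRM,50,17),(0,255,0))]
im=np.hstack([crop(g,160,160,95,120,4.1,L),crop(h,195,190,95,120,4.1,L)])
m.move_l([*LID,36],120); st("at")
m.set_gripper(0,30); st("grip")
m.move_l([*LID,46],40); m.pause(.3); st("lift"); m.move_l([*LID,120],120)
g=m.get_image("scene")
cv2.imwrite("pics/l1.png",im)
cv2.imwrite("pics/l2.png",crop(g,290,170,100,100,4,[]))
E
```

```text
rel t34.9 [444.   84.7 199.4] F [ 0.7 -0.2  0.1] w84.2 ff 0.0
at t38.4 [ 601.6 -239.9   36.8] F [0.7 1.2 0.6] w41.8 ff 0.0
grip t38.7 [ 601.4 -239.6   36.8] F [-1.6  1.3  5. ] w17.3 ff 29.4
lift t39.4 [ 600.9 -239.4   45.8] F [ 0.1 -0.6 -0.5] w17.3 ff 29.3
```

View pics/l1.png

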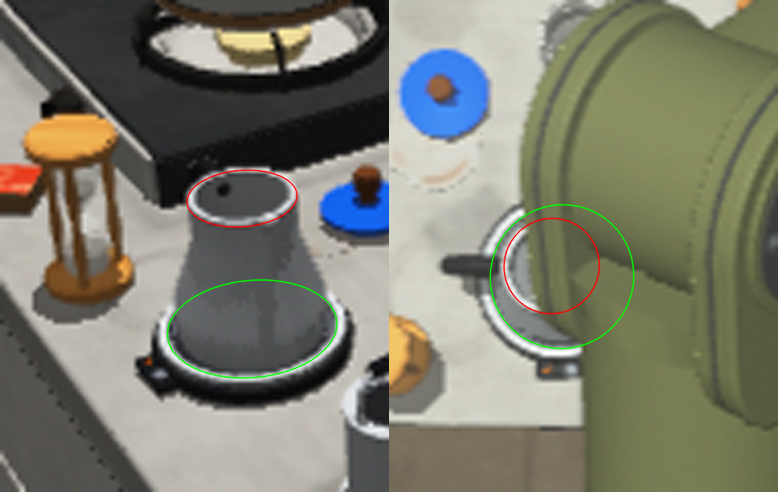

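View pics/l2.png

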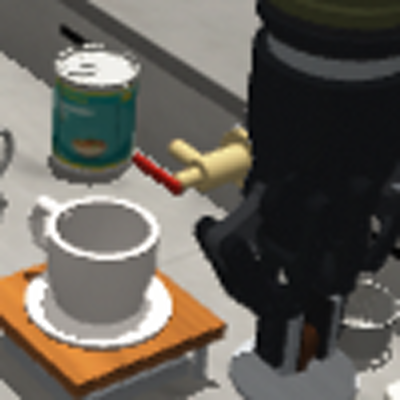

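The server stands inside the ring, upright, with its rim on the red prediction at (242,197). The lid is held level. Now I'll place it.

```bash
python3 - <<'E'
from a import *
import cv2
from h import crop
m.move_l([*LID,210],150); m.move_l([500,-80,215],250); m.move_l([*WRM,205],200); m.move_l([*WRM,155],100); m.pause(.2); st("over")
for z in(145,140,138,137,136,135,134):
    m.move_l([*WRM,z],30); st(z)
    if m.read_contact_force()[2]>2.5: break
m.set_gripper(42); m.move_l([*WRM,220],120); m.move_l([440,-160,320],300); m.pause(.3); st("done")
g=m.get_image("scene");h=m.get_image("top")
cv2.imwrite("pics/e1.png",np.hstack([crop(g,150,150,250,180,2.1,[])[:,:470],crop(h,190,140,150,180,2.1,[])]))
cv2.imwrite("pics/e2.png",crop(g,150,160,190,140,4.2,[]))
E
```

```text
over t43.8 [444.9  84.5 155.5] F [-0.3 -0.2 -0.6] w17.1 ff 29.3
145 t44.3 [444.4  84.4 144.8] F [ 0.8 -0.5 -0.8] w17.2 ff 29.3
140 t44.6 [444.4  84.5 139.8] F [-0.3  0.4 -0.6] w17.0 ff 29.3
138 t44.8 [444.5  84.5 138. ] F [ 0.3  0.  -0. ] w17.4 ff 29.3
137 t45.1 [444.5  84.5 137. ] F [-0.7  0.1 -0.4] w17.3 ff 29.3
136 t45.3 [444.5  84.5 136. ] F [-1.1 -0.4 -0.6] w16.8 ff 29.3
135 t45.6 [444.5  84.5 135.7] F [-0.9  0.6  9.2] w17.1 ff 30.0
done t48.1 [ 440.  -159.   319.6] F [-0.5 -0.  -0. ] w41.7 ff 0.0
```

View pics/e2.png

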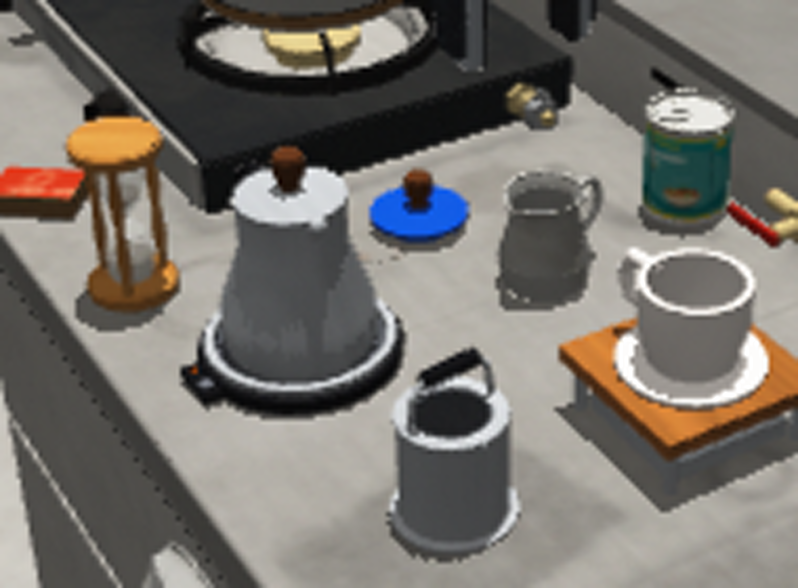

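All four are seated level: server with lid on the warmer (300,270), filter in the cup (452,420), dripper on the stand (690,320). The jug, sand timer and tin look unmoved.

```bash
python3 -c "
from cell import manip as m
print(m.close_job(),m.read_clock())"
```

```text
the job is handed in; nothing more can be done
the job is handed in; nothing more can be done
```

The job is handed in at about 48 s: the filter hangs in the drip cup, the dripper is in its stand, and the server stands on the warmer with its lid on, all level in the last picture and the bystanders unmoved.

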